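Close the medal capsule in the spring press

ROBOT

A 6-joint arm with a two-finger parallel gripper is mounted at the origin on the work surface. World frame = base frame: x ahead of the robot, y to its left, z up, the work surface at z = 0. Lengths are in m, angles in degrees, forces in N, time in s.
With the tool pointing down it reaches from about 0.425 to 0.95 m from the base axis. Payload 3.5 kg.
Tool frame: the origin (TCP) lies at the very end of the fingers, on their centre line; the grasp point (between the pads) lies 19 mm behind it; z points along the fingers, y is the line along which they close (so a half turn about z gives the same grasp; the last joint's range is limited). The gripper opens to 85 mm and grips with 20 to 120 N. Pads are 22 mm wide; open, the fingers measure 114 mm over their backs; the gripper's body (76 mm by 85 mm) begins 54 mm behind the grasp point. The pads swing forward as they close: fully open they stand 13 mm farther back than shut.
Start: joints at [65.489, 16.404, 90.338, -0, 73.258, -8.594], TCP at [0.185, 0.649, 0.231] pointing down, gripper open.
Joint ranges: [-158.93, 158.93], [-51.34, 127.21], [12.03, 142.37], [-87.48, 267.48], [13.55, 161.25], [-162.69, 162.69]. Speed limits (degrees/s): [159.86, 159.86, 180, 180, 180, 180].

INTERFACE

Orientations are given as a 3x3 rotation matrix whose columns are the frame's x, y, z axes.
In Python, from cell import env, kin, cams, sign_off gives the robot as it stands. Calls block until the motion is done:
- env.reach(position, orientation): joint-space move of the TCP to a pose.
- env.line_to(position, attitude=None, velocity=0.15, force_limit=None): straight line of the TCP; attitude=None keeps the orientation; velocity is the mean speed in m/s. With force_limit (N) it stops when the force on the tool has changed by that much, and returns True; else False.
- env.move_joints(angles): joint-space move.
- env.grip(opening, grasp_force=None): opening from 0.0 (shut) to 1.0 (fully open); grasp_force is the grip in N (None keeps the last); returns when the fingers have stopped.
- env.pause(seconds).
- kin.solve_ik(position, orientation): joint angles nearest the present ones, or None.
- env.read_state(): the state.
- cams.grab_frame(name): name is "scene" or "top" or "wrist"; returns the picture (400x640x3 uint8, red, green, blue); there is no depth.
- cams.camera_model(name): a dict with "camera_matrix" (3x3 intrinsics, pixels), "view" (4x4, takes a point from world to camera coordinates). Camera axes: x right, y down, z forward; pixel columns grow to the right and rows downward; lengths in m; the calibration is good to about 2 mm. A picture is of the moment at which its call begins: read the wrist's pose just before it. camera_model takes no time and is no camera call; for the wrist camera it gives the pose at the moment of the call.
A pose or a line that the arm cannot do raises env.PlanningError and nothing moves.
- sign_off(): hands the job in; it is judged then, once.
The state is a dict: "time_s": time; "joint_positions": joint angles; "qd": joint speeds; "joint_torque": joint torques, N m; "ee_pos": TCP position; "tcp_rot": TCP orientation; "ft_force": force on the tool from outside, world axes, zero at the start; "wrist_torque": the same for the moment, N m; "grip_width": opening from 0.0 (shut) to 1.0 (fully open); "grip_force": force on a finger pad.
Only numpy, scipy, OpenCV 4.12 (cv2) and the standard library are available. Lean on these libraries where they do the work, as an engineer would, in place of code of your own. Each camera call takes 0.05 s, during which the arm holds its last target. There are 200 camera calls.

TASK

Close the bronze medal's plastic capsule: push the red knob of its press straight down until the capsule's cover is fully home. Then let the knob come back up slowly against your hand, taking a second or more over it, all the way to the top, because the spring must never snap it back; then let go. Leave the press with the black knob alone.

Things in the scene. Friction and masses are not known exactly. Their poses are not given: they have to be found in the camera images.
- red_knob_top (a point): Centre of the flat top of the red palm knob (44 mm across) of a dark green iron capsule press, fixed to the shelf. It moves straight down and up with the sprung plunger under it; 176 mm above the shelf when up, arm and bushing below it 126 mm high. The bronze medal in its clear 62 mm capsule lies under the plunger; the column stands 58 mm off on this frame's +y side. Push with shut fingertips.
- red_plunger (a joint): Travel of the red knob's plunger, m: 0 up, growing downwards. Its pad meets the raised capsule cover at about 0.020 and stops firmly at about 0.030, cover home. The spring pushes up with 3 N at the top to 7.5 N at the bottom; the cover adds 2.5 N over the last 10 mm; 15 N means the stop is reached. Let go when down, it flies up at about 1 m/s.
- red_cover (a joint): How far the clear cover of the bronze medal's capsule has been pushed on, in m: about 0 raised at the start, 0.010 fully home. It stays where it is pushed; only the red plunger can reach it.
- black_plunger (a joint): Travel of the other press's plunger in m, 0 up, growing downwards. That press is of the same make but has a black knob and holds a silver medal in a capsule already closed; it must not be pressed.

How it is judged (in metres and radians):
On the way, in this order (a step that is already met when the one before it is completed fails the run):
1. the red plunger is pressed down and the capsule's cover is home (value of joint red_cover above 0.008 m and value of joint red_plunger above 0.025 m), for 0.1 s.
2. the red knob is back at the top (value of joint red_plunger below 0.004 m), for 0.2 s.
At the end, for the whole second after the job is handed in: The bronze medal's capsule cover is home (pushed on by more than 8 of its 10 mm), the red knob is back within 4 mm of its top position, and the black-knobbed press is up as it was (value of joint red_cover above 0.008 m and value of joint each of red_plunger, black_plunger below 0.004 m); the robot touches nothing.
It fails at once if the red knob snaps back (rises faster than 0.15 m/s) (velocity of joint red_plunger below -0.15 m/s).
It fails at once if the black-knobbed press is pressed (more than 5 mm) (value of joint black_plunger above 0.005 m).
It also fails if it takes over 35 s, if anything falls off the work surface, if the arm or the gripper's body presses on something with over 40 N, if the wrist force passes 120 N, or if a joint passes its speed limit or range.

## Working session

There is one attempt and no reset: what is moved stays moved. The work goes in short steps, each a Python script; the robot and the scene stay as the last script left them, time stands still between calls to the robot, and variables do not carry over. Pictures are saved under pics/ and viewed, at most 10 in all, crops included, and the job is handed in when it is done.

```bash
mkdir -p pics; python3 - <<'E'
from cell import env,kin,cams
import cv2,numpy as np
for n in("scene","top"):
    cv2.imwrite(f"pics/{n}0.png",cams.grab_frame(n)[:,:,::-1])
    m=cams.camera_model(n);print(n,m["camera_matrix"],np.round(m["view"],4))
print(env.read_state()["ft_force"],env.read_state()["time_s"])
E
```

```text
scene [[508.01186878   0.         317.86237102]
 [  0.         508.01186878 200.78372528]
 [  0.           0.           1.        ]] [[ 0.719   0.6949  0.0156 -0.3794]
 [ 0.5382 -0.5424 -0.645  -0.2096]
 [-0.4397  0.4722 -0.764   1.2433]
 [ 0.      0.      0.      1.    ]]
top [[477.70826614   0.         316.95596535]
 [  0.         477.70826614 201.18143628]
 [  0.           0.           1.        ]] [[ 0.0196 -0.9996  0.0182 -0.0263]
 [-0.983  -0.0226 -0.1821  0.5702]
 [ 0.1824 -0.0144 -0.9831  1.0791]
 [ 0.      0.      0.      1.    ]]
[ 0.21507555 -0.77962175 -0.95647348] 0.1
```

View pics/scene0.png

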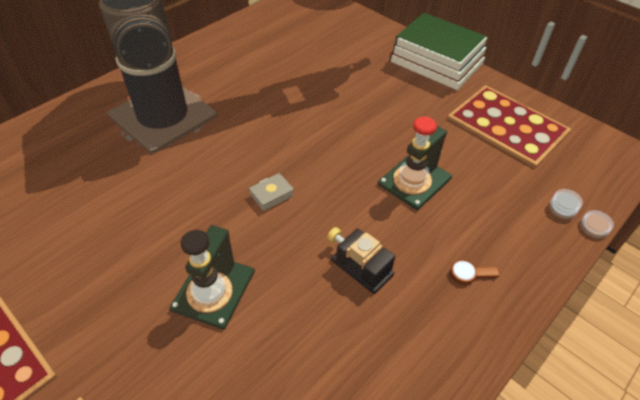

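View pics/top0.png

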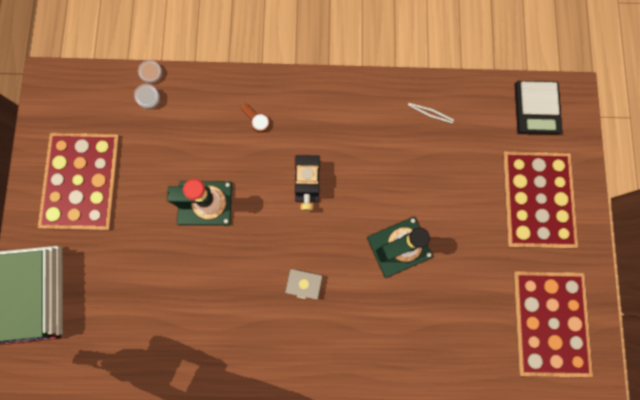

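The red-knobbed press is at scene (425,125) and top (193,189). The black one is at (195,242) and (417,239), well clear of it. I'll enlarge the red knob in both views.

```bash
cat > h.py <<'E'
import numpy as np
def ray_z(m,uv,z):
    K,V=m["camera_matrix"],np.array(m["view"]);R,t=V[:3,:3],V[:3,3]
    c=-R.T@t; d=R.T@np.linalg.solve(K,[uv[0],uv[1],1.]); return c+d*(z-c[2])/d[2]
E
python3 - <<'E'
import cv2,numpy as np
from cell import cams
from h import *
a=cv2.imread("pics/scene0.png")[100:160,390:450];b=cv2.imread("pics/top0.png")[165:225,160:220]
cv2.imwrite("pics/z0.png",cv2.resize(np.hstack([a,b]),(800,400),interpolation=cv2.INTER_CUBIC))
for n,f,uv in(("scene","scene0",(425,125)),("top","top0",(193,189))):
    print(n,ray_z(cams.camera_model(n),uv,.176))
    im=cv2.imread(f"pics/{f}.png");h=cv2.cvtColor(im,cv2.COLOR_BGR2HSV)
    k=((h[...,0]<6)|(h[...,0]>174))&(h[...,1]>200)&(h[...,2]>150)
    u,v=uv; w=np.zeros_like(k);w[v-20:v+20,u-20:u+20]=1;ys,xs=np.nonzero(k&w);print(xs.min(),xs.max(),ys.min(),ys.max(),xs.mean(),ys.mean())
E
```

```text
scene [0.57500756 0.24153438 0.176     ]
419 419 130 130 419.0 130.0
top [0.56777795 0.24920429 0.176     ]Traceback (most recent call last):
  File "<stdin>", line 10, in <module>
    return umr_minimum(a, axis, None, out, keepdims, initial, where)
ValueError: zero-size array to reduction operation minimum which has no identity
```

View pics/z0.png

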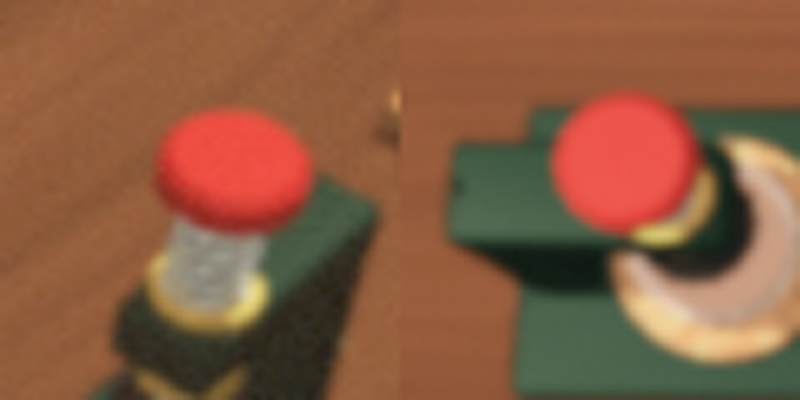

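The crop puts the knob top disc's centre at scene (425.2,123.5) and top (193.6,188.6). I'll triangulate those to check the height, then hover with the fingers shut and take a wrist picture.

```bash
python3 - <<'E'
import cv2,numpy as np
from cell import env,kin,cams
from h import *
s,t=cams.camera_model("scene"),cams.camera_model("top")
for z in(.17,.176,.182): print(z,ray_z(s,(425.2,123.5),z),ray_z(t,(193.6,188.6),z))
P=(ray_z(s,(425.2,123.5),.176)+ray_z(t,(193.6,188.6),.176))/2
env.grip(0.0)
R=env.read_state()["tcp_rot"]; print(np.round(R,3))
a=np.arctan2(P[1],P[0])
env.reach([P[0],P[1],.30],np.array(R))
st=env.read_state();m=cams.camera_model("wrist")
cv2.imwrite("pics/w0.png",cams.grab_frame("wrist")[:,:,::-1])
np.savez("w0.npz",K=m["camera_matrix"],V=m["view"])
V=np.array(m["view"]);print("cam",-V[:3,:3].T@V[:3,3],st["ee_pos"],st["time_s"],st["ft_force"])
p=V@[*P,1];q=m["camera_matrix"]@p[:3];print("pred",q[:2]/q[2])
E
```

```text
0.17 [0.5693583  0.25166845 0.17      ] [0.56990791 0.2494955  0.17      ]
0.176 [0.57270631 0.2453158  0.176     ] [0.56866726 0.24800405 0.176     ]
0.182 [0.57605432 0.23896315 0.182     ] [0.56742661 0.24651261 0.182     ]
[[-0.962  0.274  0.   ]
 [ 0.274  0.962  0.   ]
 [-0.     0.    -1.   ]]
cam [0.49281466 0.26894023 0.44210375] [0.57023837 0.24756038 0.29980181] 2.8917 [0.6551866  0.27201158 0.36111999]
pred [319.09957243 185.7801752 ]
```

View pics/w0.png

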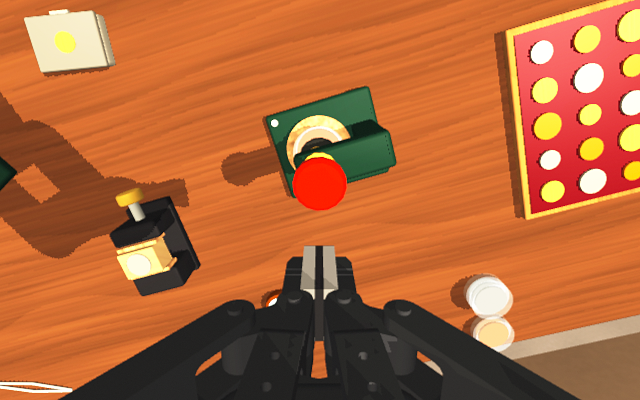

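The wrist picture shows the knob centred at about (320,185), against a predicted (319,186). The position is good to about 1 mm, and the column is clear on the far side. Next I'll press.

```bash
python3 - <<'E'
from cell import env
x,y=.5702,.2476
def s(n):
    r=env.read_state();print(n,r["time_s"],r["ee_pos"],r["ft_force"])
env.line_to([x,y,.190],velocity=.08);s("above")
print(env.line_to([x,y,.138],velocity=.02,force_limit=16));s("down")
env.pause(.4);s("held")
E
```

```text
above 4.4667 [0.570608   0.24772567 0.1908045 ] [-0.04976494 -0.27682833  0.55472994]
True
down 6.5 [0.57025353 0.24764132 0.1464493 ] [-2.85947599 -1.38018006  7.73410592]
held 6.9 [0.57026701 0.24764545 0.1468344 ] [-2.59743496 -1.3856859   7.32352143]
```

It stopped on force at a travel of about 29.5 mm. I'll press once more to confirm the stop, then come up slowly.

```bash
python3 - <<'E'
from cell import env,cams
import cv2
x,y=.5702,.2476
def s(n):
    r=env.read_state();print(n,r["time_s"],r["ee_pos"],r["ft_force"])
print(env.line_to([x,y,.140],velocity=.01,force_limit=14));s("down")
env.pause(.3);s("held")
for z in(.160,.170,.182): env.line_to([x,y,z],velocity=.012);s("up")
env.pause(.3)
env.line_to([x,y,.30],velocity=.1);s("clear")
a=cams.grab_frame("scene")[90:230,360:470,::-1];b=cams.grab_frame("top")[150:240,150:260,::-1]
import numpy as np
cv2.imwrite("pics/e.png",np.hstack([cv2.resize(a,(400,509)),cv2.resize(b[:, :],(400,509))]))
E
```

```text
True
down 7.3417 [0.57026995 0.24763916 0.14639805] [-2.2385988  -0.73552894  8.52002237]
held 7.6417 [0.57026753 0.24761013 0.14668044] [-3.74182094 -1.43558366  6.93266455]
up 9.0 [0.57027009 0.24763782 0.16042218] [-2.29143365 -1.21681185  6.36188277]
up 9.9833 [0.57023149 0.2476392  0.16990175] [-1.52427901  0.24181128  4.00905124]
up 11.1333 [0.57011739 0.24757699 0.1818138 ] [-0.4811271  -0.02383792  1.0539662 ]
clear 12.7667 [0.5698049  0.24748487 0.2987828 ] [-0.32501911  0.45350468 -0.10148057]
```

View pics/e.png

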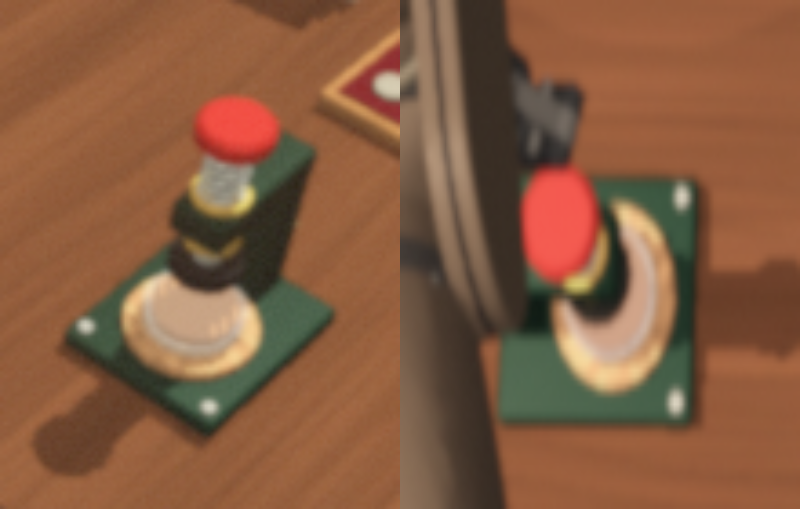

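In the picture the red knob (crop 238,125) is fully up and the cover is low on its base. Both presses hit the firm stop at the same height, 0.1464 m, and the arm is clear. I'm handing the job in.

```bash
python3 -c "
from cell import sign_off
print(sign_off())"
```

```text
the job is handed in; nothing more can be done
None
```

I pressed the red knob to its firm stop (about 29.6 mm), let it up over about 3 s against the fingertips and released it at the top, left the black press alone, and handed the job in; no verdict was returned.

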